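# Return the used leather punch to its size hole

## Task

One punch has been left standing on the stone slab: put it back in the drilled rack, in the hole of its own size, lower it fully to the bottom so that it stands upright, and let go. Feel for the hole gently: a push or knock on the rack of over 40 N chips the cutting edge. Leave the two punches in the wooden tray, and everything else on the bench, where they are.

Things in the scene. Friction and masses are not known exactly. Their poses are not given: they have to be found in the camera images.
- rack: punch rack, fixed: cradle 86 (x) by 252 mm (y), base 8 mm, rims 20 mm high, holding a pale drilled strip 56 x 222 mm, top 53 mm above the bench. Origin: centre of the cradle's underside. Five holes in a row along y, pitch 42 mm, smallest at +y. The strip was fixed by eye: up to 7 mm off the cradle's middle along x and along y, not turned; it does not give. This pose is the cradle's.
- slot12 (a point): nominal place of the 12 mm hole, y = +84 mm on the rack, at the strip's top; filled by a fixed green-headed punch, head 18 mm wide, reaching 93 mm above the bench
- slot16 (a point): nominal mouth of the 16 mm punch's hole (17.2 mm wide, 40 mm deep, square-edged), at the height of the strip's top, 53 mm above the bench: where it would be if the strip lay in the middle of the cradle. The real hole is up to 7 mm off along the rack's x and along its y (same shift for all holes). Axes as the rack's. y = +42 mm on the rack.
- slot20 (a point): nominal mouth of the 20 mm punch's hole (21.2 mm wide, 40 mm deep, square-edged), at the height of the strip's top, 53 mm above the bench: where it would be if the strip lay in the middle of the cradle. The real hole is up to 7 mm off along the rack's x and along its y (same shift for all holes). Axes as the rack's. y = 0 on the rack.
- slot24 (a point): nominal mouth of the 24 mm punch's hole (25.2 mm wide, 40 mm deep, square-edged), at the height of the strip's top, 53 mm above the bench: where it would be if the strip lay in the middle of the cradle. The real hole is up to 7 mm off along the rack's x and along its y (same shift for all holes). Axes as the rack's. y = -42 mm on the rack.
- slot28 (a point): nominal place of the empty hole for a 28 mm punch that is not here, y = -84 mm on the rack, at the strip's top
- punch16: round leather punch standing upright on its foot: plain steel shank 16 mm in diameter and 55 mm long below, red cylindrical head 22 mm in diameter and 25 mm tall on top, 80 mm in all, about 140 g. Origin: centre of the foot; z along the punch up to the head. Foot edge bevelled about 1 mm. It starts either on the slab or in the tray.
- punch20: round leather punch standing upright on its foot: plain steel shank 20 mm in diameter and 55 mm long below, yellow cylindrical head 26 mm in diameter and 25 mm tall on top, 80 mm in all, about 190 g. Origin: centre of the foot; z along the punch up to the head. Foot edge bevelled about 1 mm. It starts either on the slab or in the tray.
- punch24: round leather punch standing upright on its foot: plain steel shank 24 mm in diameter and 55 mm long below, blue cylindrical head 30 mm in diameter and 25 mm tall on top, 80 mm in all, about 250 g. Origin: centre of the foot; z along the punch up to the head. Foot edge bevelled about 1 mm. It starts either on the slab or in the tray.
- slab: pale stone setting slab, fixed, 110 by 110 by 20 mm; origin: centre of its underside. Exactly one punch stands on it (within 20 mm of its middle): the one to put away.
- tray: dark wooden tray, fixed, 170 mm (x) by 90 mm (y), its floor 20 mm above the bench, rims 8 mm higher; origin: centre of its underside. Two punches stand in it and stay.
- glue_jar: closed glass jar, 60 mm across, 75 mm tall; leave alone; origin: centre of its underside
- jar_lid: brass-coloured jar lid lying flat, 52 mm across, 12 mm tall; leave alone; origin: centre of its underside
- sanding_block: cork sanding block 70 x 100 x 35 mm; leave alone; origin: centre of its underside
- mallet: hammer lying down, 250 mm long, handle towards its -x; leave alone; origin: near its middle, on its underside
- ruler: steel ruler 300 x 30 x 4 mm; leave alone; origin: centre of its underside
- awl: awl with wooden handle, lying, 120 mm long, 26 mm thick, point towards its +x; leave alone; origin: middle of the handle, on its underside
Things that resemble listed ones, but are neither listed nor needed, are in the scene too. Leave any pink or purple look-alike of the tray alone.

How it is judged:
At the end, for the whole second after the job is handed in: The slab's punch is released and still in its own size's hole: foot within 12 mm of its nominal slot (horizontally), at least 36 mm below the strip's top, within 0.1 rad of upright; the other two stand upright (0.1 rad) in the tray, under 15 mm from where they began (((horizontal distance between punch16 and slot16 below 0.012 m and z of punch16 in the frame of slot16 below -0.036 m and angle between each of punch16, punch20, punch24's own z axis and vertical below 0.1 rad and linear speed of punch16 below 0.02 m/s and x of punch20 in the frame of tray between -0.085 and 0.085 m and y of punch20 in the frame of tray between -0.045 and 0.045 m and z of punch20 in the frame of tray between 0.01 and 0.03 m and distance of each of punch20, punch24 from where it was at the start of the episode below 0.015 m and x of punch24 in the frame of tray between -0.085 and 0.085 m and y of punch24 in the frame of tray between -0.045 and 0.045 m and z of punch24 in the frame of tray between 0.01 and 0.03 m) or (horizontal distance between punch20 and slot20 below 0.012 m and z of punch20 in the frame of slot20 below -0.036 m and angle between each of punch20, punch16, punch24's own z axis and vertical below 0.1 rad and linear speed of punch20 below 0.02 m/s and x of punch16 in the frame of tray between -0.085 and 0.085 m and y of punch16 in the frame of tray between -0.045 and 0.045 m and z of punch16 in the frame of tray between 0.01 and 0.03 m and distance of each of punch16, punch24 from where it was at the start of the episode below 0.015 m and x of punch24 in the frame of tray between -0.085 and 0.085 m and y of punch24 in the frame of tray between -0.045 and 0.045 m and z of punch24 in the frame of tray between 0.01 and 0.03 m) or (horizontal distance between punch24 and slot24 below 0.012 m and z of punch24 in the frame of slot24 below -0.036 m and angle between each of punch24, punch16, punch20's own z axis and vertical below 0.1 rad and linear speed of punch24 below 0.02 m/s and x of punch16 in the frame of tray between -0.085 and 0.085 m and y of punch16 in the frame of tray between -0.045 and 0.045 m and z of punch16 in the frame of tray between 0.01 and 0.03 m and distance of each of punch16, punch20 from where it was at the start of the episode below 0.015 m and x of punch20 in the frame of tray between -0.085 and 0.085 m and y of punch20 in the frame of tray between -0.045 and 0.045 m and z of punch20 in the frame of tray between 0.01 and 0.03 m))); the robot touches nothing.
It fails at once if the rack is pressed or struck with more than 40 N (contact force between rack and anything else above 40 N).
It fails at once if a bystander is moved more than 20 mm (distance of any of glue_jar, jar_lid, sanding_block, mallet, ruler, awl from where it was at the start of the episode above 0.02 m).
It also fails if it takes over 64 s, if anything falls off the work surface, if the arm or the gripper's body presses on something with over 40 N, if the wrist force passes 120 N, or if a joint passes its speed limit or range.

## Robot

A 6-joint arm with a two-finger parallel gripper is mounted at the origin on the work surface. World frame = base frame: x ahead of the robot, y to its left, z up, the work surface at z = 0. Lengths are in m, angles in rad, forces in N, time in s.
With the tool pointing down it reaches from about 0.35 to 0.85 m from the base axis. Payload 8.1 kg.
Tool frame: the origin (TCP) lies at the very end of the fingers, on their centre line; the grasp point (between the pads) lies robot.grip_point_offset behind it (robot.grip_point_offset is the distance from the TCP to the grasp point, in m); z points along the fingers, y is the line along which they close (so a half turn about z gives the same grasp; the last joint's range is limited). The gripper opens to 93 mm and grips with 3 to 60 N. Pads are 15 mm wide; open, the fingers measure 128 mm over their backs; the gripper's body (75 mm by 188 mm) begins 65 mm behind the grasp point.
Start: joints at [1.246, 0.13, 1.488, -0, 1.523, -0.085], TCP at [0.142, 0.583, 0.219] pointing down, gripper open.
Joint ranges: [-2.96, 2.96], [-0.89, 2.26], [0.02, 2.5], [-1.34, 4.48], [0, 2.73], [-2.66, 2.66]. Speed limits (rad/s): [2.39, 2.39, 2.79, 3.14, 3.14, 3.14].

## Interface

Orientations are given as a rotation vector (axis times angle).
In Python, from plant import robot, eyes gives the robot as it stands. The module is installed in compiled form; this text tells all that it offers.
- The arm moves only by the tool apply_moves, never from a script. Its argument "steps" is one flat list of numbers, 7 for each row, row after row: the shift along the tool's x, y, z in units of 30 mm (1.0 is 30 mm), then the turn, a rotation vector about the tool's x, y, z in units of 6 degrees (1.0 is 6 degrees), then the opening in per cent of the stroke, from 0 (shut) to 100 (fully open). In form: [dx, dy, dz, ax, ay, az, fingers, dx, dy, dz, ax, ay, az, fingers, ...]. A call has 1 to 12 rows; each row shifts and turns the commanded pose from where the row before left it, along the tool's axes as they then stand; what a row does not reach is not made up. A row lasts 1/12 s, in which the tool goes at most 41.7 mm and 7.16 degrees, less where a joint would pass 70% of its speed; a pose out of reach is approached as far as the arm can. A call is refused whole if a number of a shift passes 1 or a number of a turn 1, either way. A call with a gripper value outside its range is refused whole. The fingers move at their own pace and stop on an object; "grip_force" is the grip in N (left out, the last holds). Time passes only in rows, so rows that do not move let the fingers close. It gives the time, the measured TCP pose, the force, the opening and the grip force at its end, in the units of the state.
- robot.read_state(): the state, without advancing time (a new reading comes with each control period).
- eyes.read_camera(name): name is "scene" or "top"; returns the picture (400x640x3 uint8, red, green, blue); there is no depth.
- eyes.calibration(name): a dict with "K" (3x3 intrinsics, pixels), "R" (3x3) and "t" (3): a world point X has camera coordinates R X + t. Camera axes: x right, y down, z forward; pixel columns grow to the right and rows downward; lengths in m; the calibration is good to about 2 mm. A picture is of the moment at which its call begins. calibration takes no time and is no camera call.
- robot.close_job(): hands the job in; it is judged then, once.
Trained networks look in the newest picture that a camera, given by its name, has taken for a name from the list of things; names that differ only in an ending like _2 or _b are one class to them, and where a whole thing is asked for, a point or a joint stands for the part that bears it (a point fixed in the world has none). Each returns a list of dicts, best first, with "conf" (0 to 1); they miss things now and then, are a little off and sometimes report something else, mostly with a low value. They report only what shows in the picture. A call takes as long as a camera call. They do not tell look-alikes from the thing itself.
- eyes.search_frame(camera, thing): "rect" ([left, top, width, height] in pixels, round what is visible of it).
- eyes.place_of(camera, thing): "xy" ([column, row] in pixels: a listed point, or the origin of a listed thing).
The state is a dict: "t": time; "q": joint angles; "dq": joint speeds; "joint_torque": joint torques, N m; "tool_pos": TCP position; "orientation": TCP orientation; "force": force on the tool from outside, world axes, zero at the start; "wrist_torque": the same for the moment, N m; "opening": finger opening in m; "gripper_force": force on a finger pad.
Only numpy, scipy, OpenCV 4.12 (cv2) and the standard library are available. Lean on these libraries where they do the work, as an engineer would, in place of code of your own. Each camera call takes 0.05 s, during which the arm holds its last target. There are 200 camera calls.

## Working session

There is one attempt and no reset: what is moved stays moved. The work goes in short steps, Python scripts to look and compute and a tool call to move; the robot and the scene stay as the last step left them, time stands still between calls to the robot, and variables do not carry over. Pictures are saved under pics/ and viewed, at most 10 in all, crops included, and the job is handed in when it is done.

Besides the shell and the picture viewer there is one more tool, called after ">>>" by a JSON object that holds its "api" and its "payload". apply_moves: Moves the arm, as the interface text tells. Its arguments: {"type":"object","properties":{"steps":{"type":"array"},"grip_force":{"type":"number"}},"required":["steps"]}

```bash
mkdir -p pics
cat > h.py <<'E'
import numpy as np, cv2
from plant import robot, eyes
def ray(cam,uv,z):
    c=eyes.calibration(cam);K,R,t=map(np.array,(c["K"],c["R"],c["t"]))
    d=R.T@np.linalg.inv(K)@np.array([uv[0],uv[1],1.]);o=-R.T@t
    return o+d*(z-o[2])/d[2]
def proj(cam,X):
    c=eyes.calibration(cam);p=np.array(c["K"])@(np.array(c["R"])@np.array(X)+np.array(c["t"]));return p[:2]/p[2]
def save(cam,name,crop=None,s=1):
    im=eyes.read_camera(cam)[:,:,::-1]
    if crop: x,y,w,h=crop; im=im[y:y+h,x:x+w]
    cv2.imwrite("pics/"+name,cv2.resize(im,None,fx=s,fy=s,interpolation=cv2.INTER_CUBIC))
E
python3 - <<'E'
from h import *
np.set_printoptions(precision=4,suppress=True)
save("top","a.png");save("scene","b.png")
print(robot.read_state(),robot.grip_point_offset)
for c in("top","scene"):
    k=eyes.calibration(c);print(c,np.array(k["K"]).tolist(),-np.array(k["R"]).T@k["t"])
    for n,z in(("rack",0),("slab",0),("tray",0),("slot16",.053),("slot20",.053),("slot24",.053),("slot12",.053),("punch16",.02),("punch20",.02),("punch24",.02)):
        for d in eyes.place_of(c,n)[:2]: print(n,round(d["conf"],2),np.round(d["xy"]),ray(c,d["xy"],z))
E
```

```text
{'t': 0.1, 'q': array([ 1.2456,  0.1311,  1.4892,  0.    ,  1.523 , -0.0854]), 'dq': array([ 0.0018, -0.0021, -0.0025,  0.0006, -0.001 , -0.0011]), 'joint_torque': array([  0.0009, -56.1333, -49.3098,   0.077 ,   0.0288,  -0.    ]), 'tool_pos': array([0.1423, 0.5823, 0.2177]), 'orientation': array([-0.3757, -3.1187,  0.0025]), 'force': array([ 0.1801,  0.1287, -0.4867]), 'wrist_torque': array([-0.0233, -0.008 , -0.0076]), 'gripper_force': 0.0, 'opening': 0.09325851726248832} 0.0188
top [[470.25198751409084, 0.0, 319.22156942003636], [0.0, 470.25198751409084, 198.96497112987618], [0.0, 0.0, 1.0]] [0.2833 0.0864 1.7515]
rack 0.92 [368. 206.] [ 0.5357 -0.1235  0.    ]
slab 0.74 [246. 217.] [0.4947 0.3335 0.    ]
tray 0.97 [300. 206.] [0.5366 0.1338 0.    ]
tray 0.82 [273. 276.] [0.2761 0.2296 0.    ]
slot16 0.94 [353. 209.] [ 0.5193 -0.0625  0.053 ]
slot16 0.88 [369. 208.] [ 0.5236 -0.1192  0.053 ]
slot20 0.94 [353. 209.] [ 0.5193 -0.0625  0.053 ]
slot20 0.88 [369. 208.] [ 0.5236 -0.1192  0.053 ]
slot24 0.94 [353. 209.] [ 0.5193 -0.0625  0.053 ]
slot24 0.88 [369. 208.] [ 0.5236 -0.1192 
[... 757 characters left out ...]
2171 0.    ]
slot16 0.93 [244. 230.] [ 0.5496 -0.1592  0.053 ]
slot16 0.91 [285. 206.] [ 0.5144 -0.0268  0.053 ]
slot20 0.93 [244. 230.] [ 0.5496 -0.1592  0.053 ]
slot20 0.91 [285. 206.] [ 0.5144 -0.0268  0.053 ]
slot24 0.93 [244. 230.] [ 0.5496 -0.1592  0.053 ]
slot24 0.91 [285. 206.] [ 0.5144 -0.0268  0.053 ]
slot12 0.93 [244. 230.] [ 0.5496 -0.1592  0.053 ]
slot12 0.91 [285. 206.] [ 0.5144 -0.0268  0.053 ]
punch16 0.76 [335. 188.] [0.4754 0.151  0.02  ]
punch16 0.69 [390. 180.] [0.5243 0.3152 0.02  ]
punch20 0.76 [335. 188.] [0.4754 0.151  0.02  ]
punch20 0.69 [390. 180.] [0.5243 0.3152 0.02  ]
punch24 0.76 [335. 188.] [0.4754 0.151  0.02  ]
punch24 0.69 [390. 180.] [0.5243 0.3152 0.02  ]
```

View pics/a.png

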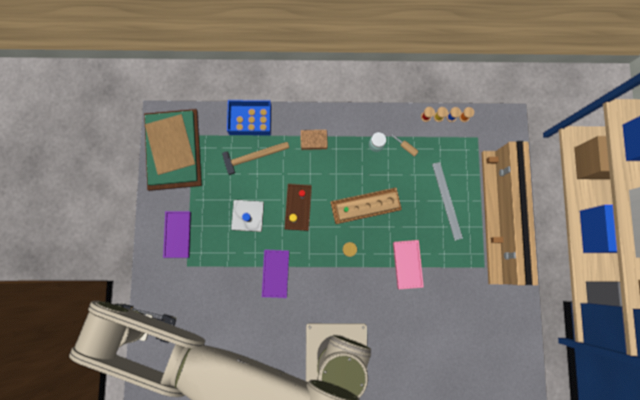

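View pics/b.png

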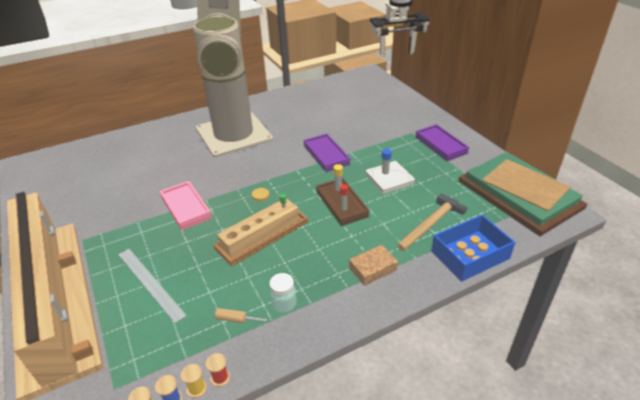

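The top view shows the blue punch24 on the slab at (247,217), red and yellow in the tray, and the rack at (366,205) with a green head at its left end. The 24 mm hole is the fourth from green. I'll measure these with sub-pixel accuracy.

```bash
cat >> h.py <<'E'
def blob(cam,lo,hi,box,im=None):
    im=eyes.read_camera(cam) if im is None else im
    x,y,w,h=box; hsv=cv2.cvtColor(im[y:y+h,x:x+w],cv2.COLOR_RGB2HSV)
    m=cv2.inRange(hsv,lo,hi); n,l,s,c=cv2.connectedComponentsWithStats(m)
    k=1+np.argmax(s[1:,4]); return c[k]+[x,y],s[k]+[x,y,0,0,0]
E
python3 - <<'E'
from h import *
np.set_printoptions(precision=4,suppress=True)
B=((105,130,60),(130,255,255)); 
for c,bx,rx in(("top",(228,198,38,36),(325,182,80,46)),("scene",(370,140,45,55),(210,190,105,75))):
    im=eyes.read_camera(c)
    p,s=blob(c,*B,bx,im); print(c,"blue",p,s,ray(c,p,.0875 if c=="scene" else .0975))
    print(' rect',[(d["rect"],round(d["conf"],2)) for d in eyes.search_frame(c,"punch24")][:3],[(d["rect"],round(d["conf"],2)) for d in eyes.search_frame(c,"rack")][:2])
    x,y,w,h=rx; cv2.imwrite(f"pics/r_{c}.png",cv2.resize(im[y:y+h,x:x+w,::-1],None,fx=7,fy=7,interpolation=cv2.INTER_CUBIC))
a=cv2.imread("pics/r_top.png");b=cv2.imread("pics/r_scene.png")
a=cv2.copyMakeBorder(a,0,0,0,735-560,0); v=np.vstack([a,b]);print(v.shape)
cv2.imwrite("pics/c.png",cv2.resize(v,None,fx=.7,fy=.7))
E
```

```text
top blue [246.1667 216.8542] [243 213   8   8  48] [0.482  0.3209 0.0975]
 rect [([333.1, 187.9, 71.5, 40.8], 0.46)] [([329.5, 188.8, 74.5, 35.8], 0.87), ([432.8, 165.4, 31.4, 72.3], 0.47)]
scene blue [386.4875 153.2375] [382 149  10  10  80] [0.4795 0.3281 0.0875]
 rect [([380.3, 149.9, 11.9, 24.6], 0.73), ([331.5, 165.4, 10.1, 25.3], 0.6), ([338.1, 184.4, 11.2, 28.6], 0.51)] [([215.0, 198.5, 92.3, 69.5], 0.82), ([116.8, 250.7, 69.6, 73.6], 0.51)]
(847, 735, 3)
```

View pics/c.png

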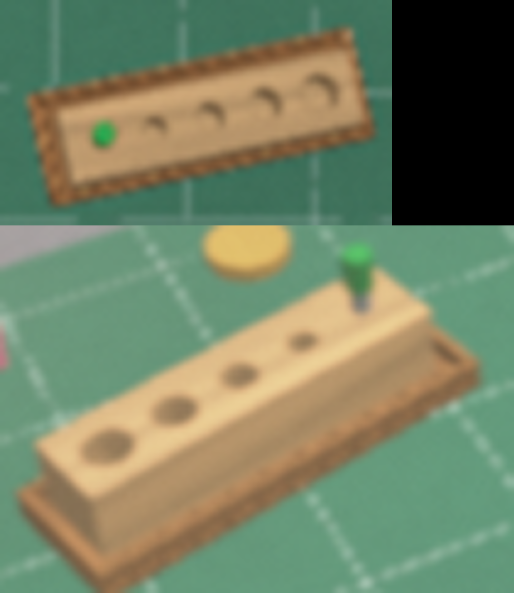

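Top crop (4.9×): the green head and the holes are in a row, with hole24 at about (264,102) in the crop. Scene crop: the hole mouths are clear, with hole24 at about (175,410), i.e. (245.7,227.7) in the full image. Next I fit the rack's hole line from both cameras.

Run:
```python
from h import *
from scipy.optimize import least_squares
np.set_printoptions(precision=4,suppress=True)
S=lambda x,y:np.array([x/4.9+210-.4,(y-225.4)/4.9+190-.4])
T=lambda x,y:np.array([x/4.9+325-.4,y/4.9+182-.4])
sc={16:S(303,342),20:S(241,376),24:S(175,410),28:S(107,447)}
tp={16:T(154,127),20:T(207,114),24:T(263,103),28:T(319,93)}
ys={12:.084,16:.042,20:0,24:-.042,28:-.084}
for k in sc: print(k,ray("scene",sc[k],.053),ray("top",tp[k],.053))
im=cv2.imread("pics/a.png")[:,:,::-1]; im2=cv2.imread("pics/b.png")[:,:,::-1]
g=((50,150,60),(75,255,255))
gt,s1=blob("top",*g,(335,200,25,20),im.copy()); gs,s2=blob("scene",*g,(275,190,20,25),im2.copy())
print("green",gt,s1,gs,s2,ray("top",gt,.093))
def pts(p,k,z): c,s=np.cos(p[2]),np.sin(p[2]);return [p[0]-s*ys[k],p[1]+c*ys[k],z]
def res(p):
    r=[]
    for k in sc: r+=list(proj("scene",pts(p,k,.053))+p[3:5]-sc[k])
    for k in tp: r+=list((proj("top",pts(p,k,.053))+p[5:7]-tp[k])*.7)
    r+=list(proj("top",pts(p,12,.093))+p[5:7]-gt)
    return np.r_[r,p[3:7]]
f=least_squares(res,[.53,-.12,0.2,0,0,0,0]);print(f.x,f.fun)
p=f.x;print("hole24",pts(p,24,.053))
# cradle corners projected for a check on the nominal pose
def pb(q):return None
# cradle rim corners in the top picture (crop px), rim top z=.02
cr=[T(29,97),T(350,30),T(374,133),T(55,205)]
X=[ray("top",c,.02)[:2] for c in cr];print("corners",X,"centre",np.mean(X,0),"len",np.linalg.norm(X[0]-X[1]),np.linalg.norm(X[1]-X[2]))
print(robot.read_state()["t"])
# start-of-move tool yaw
from scipy.spatial.transform import Rotation as Ro
print(Ro.from_rotvec(robot.read_state()["orientation"]).as_matrix())
```

```text
16 [ 0.524  -0.0709  0.053 ] [ 0.5237 -0.0722  0.053 ]
20 [ 0.5332 -0.1116  0.053 ] [ 0.5337 -0.1119  0.053 ]
24 [ 0.5411 -0.1528  0.053 ] [ 0.5422 -0.1539  0.053 ]
28 [ 0.5504 -0.1946  0.053 ] [ 0.55   -0.1959  0.053 ]Traceback (most recent call last):
  File "<stdin>", line 12, in <module>
  File "h.py", line 17, in blob
    k=1+np.argmax(s[1:,4]); return c[k]+[x,y],s[k]+[x,y,0,0,0]
        ~~~~~~~~~^^^^^^^^^
    return _wrapfunc(a, 'argmax', axis=axis, out=out, **kwds)
    return bound(*args, **kwds)
ValueError: attempt to get argmax of an empty sequence
```

>>> {"api": "apply_moves", "payload": {"steps": [-1,-0.44,0,0,0,0,100,-1,-0.44,0,0,0,0,100,-1,-0.44,0,0,0,0,100,-1,-0.44,0,0,0,0,100,-1,-0.44,0,0,0,0,100,-1,-0.44,0,0,0,0,100,-1,-0.44,0,0,0,0,100,-1,-0.44,0,0,0,0,100,-1,-0.44,0,0,0,0,100,-1,-0.44,0,0,0,0,100,-1,-0.44,0,0,0,0,100,-1,-0.44,0,0,0,0,100]}}

```text
t: 2.4
tool_pos: [0.4557, 0.3423, 0.2188]
orientation: [0.376, 3.119, 0.0]
force: [0.5, -0.3, 0.0]
opening: 0.093
gripper_force: 0.0
```

>>> {"api": "apply_moves", "payload": {"steps": [-0.52,-0.22,0,0,0,0,100,-0.52,-0.22,0.4,0,0,0,100,0,0,0.8,0,0,0,100,0,0,0.9,0,0,0,100,0,0,0.9,0,0,0,100,0,0,0.9,0,0,0,100,0,0,0.6,0,0,0,100,0,0,0.4,0,0,0,100,0,0,0,0,0,0,100]}}

```text
t: 3.15
tool_pos: [0.4798, 0.3221, 0.0684]
orientation: [-0.375, -3.115, 0.005]
force: [0.1, -0.7, -0.6]
opening: 0.0929
gripper_force: 0.0
```

Run:
```python
from h import *
a=eyes.read_camera("top")[180:250,205:285,::-1];b=eyes.read_camera("scene")[110:200,340:440,::-1]
f=lambda i:cv2.resize(i,(400,380),interpolation=cv2.INTER_CUBIC)
cv2.imwrite("pics/d.png",np.hstack([f(a),f(b)]))
```

```text
(no output)
```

View pics/d.png

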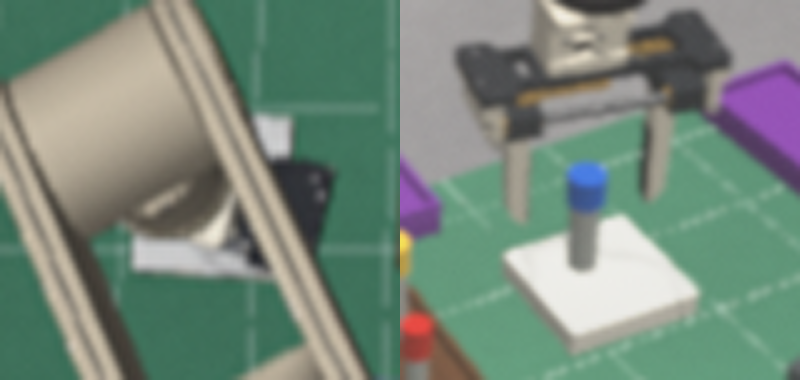

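The scene crop shows the blue head between the two fingers, laterally centred, with the tips near head bottom. I nudge by 3 mm and close.

>>> {"api": "apply_moves", "payload": {"steps": [-0.1,0,0,0,0,0,100,0,0,0,0,0,0,50,0,0,0,0,0,0,40,0,0,0,0,0,0,30,0,0,0,0,0,0,25,0,0,0,0,0,0,20,0,0,0,0,0,0,20,0,0,0,0,0,0,20,0,0,0,0,0,0,20], "grip_force": 30}}

```text
t: 4.0
tool_pos: [0.4846, 0.3225, 0.0716]
orientation: [-0.376, -3.119, 0.0]
force: [0.4, -0.3, -0.1]
opening: 0.0444
gripper_force: 0.0
```

>>> {"api": "apply_moves", "payload": {"steps": [0,0,0,0,0,0,15,0,0,0,0,0,0,15,0,0,0,0,0,0,15,0,0,0,0,0,0,15,0,0,0,0,0,0,15,0,0,0,0,0,0,15]}}

```text
t: 4.5
tool_pos: [0.4846, 0.3225, 0.0716]
orientation: [-0.376, -3.119, 0.0]
force: [0.2, 1.0, 0.3]
opening: 0.0293
gripper_force: 30.0
```

>>> {"api": "apply_moves", "payload": {"steps": [0,0,-0.3,0,0,0,15,0,0,-0.8,0,0,0,15,0,0,-0.9,0,0,0,15,0,0,-0.9,0,0,0,15,0,0,-0.9,0,0,0,15,0,0,-0.5,0,0,0,15,-0.2,-0.5,0,0,0,0,15,-0.3,-0.8,0,0,0,0,15,-0.35,-0.93,0,0,0,0,15,-0.35,-0.93,0,0,0,0,15,-0.35,-0.93,0,0,0,0,15,-0.35,-0.93,0,0,0,0,15]}}

```text
t: 5.5
tool_pos: [0.5039, 0.1614, 0.201]
orientation: [-0.375, -3.119, 0.0]
force: [0.7, 0.8, -2.4]
opening: 0.0296
gripper_force: 30.0
```

>>> {"api": "apply_moves", "payload": {"steps": [-0.35,-0.93,0,0,0,0,15,-0.35,-0.93,0,0,0,0,15,-0.35,-0.93,0,0,0,0,15,-0.35,-0.93,0,0,0,0,15,-0.35,-0.93,0,0,0,0,15,-0.35,-0.93,0,0,0,0,15,-0.35,-0.93,0,0,0,0,15,-0.35,-0.93,0,0,0,0,15,-0.35,-0.93,0,0,0,0,15,-0.3,-0.8,0,0,0,0,15,-0.2,-0.6,0,0,0,0,15,0,0,0,0,0,0,15]}}

```text
t: 6.5
tool_pos: [0.5406, -0.1516, 0.2008]
orientation: [-0.381, -3.118, 0.002]
force: [-0.2, -0.0, -3.7]
opening: 0.0294
gripper_force: 30.0
```

>>> {"api": "apply_moves", "payload": {"steps": [0,0,0.5,0,0,0,15,0,0,0.7,0,0,0,15,0,0,0.7,0,0,0,15,0,0,0.5,0,0,0,15,0,0,0.3,0,0,0,15,0,0,0,0,0,0,15]}}

```text
t: 7.0
tool_pos: [0.5393, -0.1469, 0.1173]
orientation: [-0.375, -3.115, -0.002]
force: [-0.4, -0.3, -3.5]
opening: 0.0294
gripper_force: 30.0
```

Run:
```python
from h import *
np.set_printoptions(precision=4,suppress=True)
s=robot.read_state();print(s["tool_pos"],s["orientation"],s["force"])
im=eyes.read_camera("scene")[160:260,205:315,::-1]
im=cv2.resize(im,None,fx=6,fy=6,interpolation=cv2.INTER_CUBIC)
x,y,z=s["tool_pos"]
for X in[(x,y,z-.0516),(.5415,-.153,.053),(x,y,z+.028)]:
    p=(proj("scene",X)-[205,160]+.5)*6;print(p);cv2.circle(im,tuple(int(v) for v in p),3,(255,0,255),-1)
cv2.imwrite("pics/e.png",im)
```

```text
[ 0.5393 -0.1469  0.1173] [-0.3748 -3.1148 -0.0019] [-0.3647 -0.3157 -3.4608]
[252.3827 378.3075]
[244.834 407.291]
[228.4192 237.4184]
```

View pics/e.png

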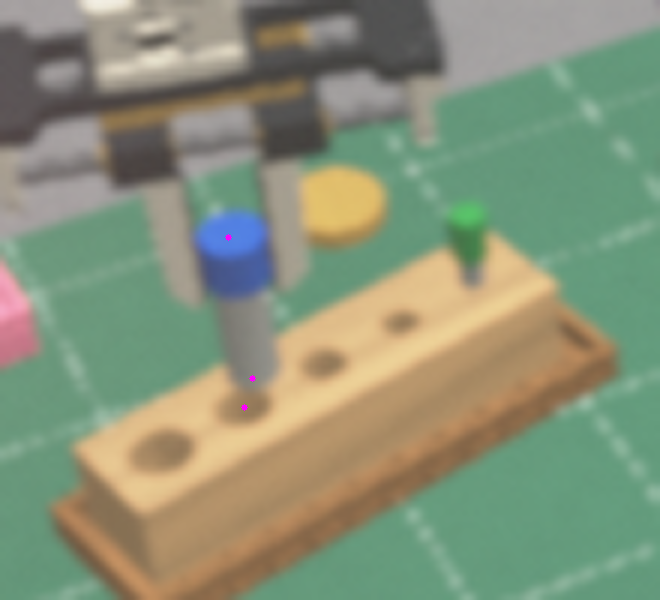

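>>> {"api": "apply_moves", "payload": {"steps": [0,0,0,0,0,0,15,0,0,0,0,0,0,15,0,0,0,0,0,0,15,0,0,0,0,0,0,15]}}

```text
t: 7.38
tool_pos: [0.5417, -0.1483, 0.1208]
orientation: [0.376, 3.117, -0.001]
force: [0.0, 0.5, -2.3]
opening: 0.0295
gripper_force: 30.0
```

Run:
```python
from h import *
np.set_printoptions(precision=4,suppress=True)
s=robot.read_state();print(s["tool_pos"],s["orientation"],s["force"])
im=eyes.read_camera("scene")
x,y,z=s["tool_pos"]
B=((105,130,60),(130,255,255))
p,st=blob("scene",*B,(225,180,40,45),im);print("blue",p,st,"proj head centre z",proj("scene",(x,y,z+.0159)),"top",proj("scene",(x,y,z+.0284)))
# hole27: dark ellipse thresholds within the strip's top
g=cv2.cvtColor(im,cv2.COLOR_RGB2GRAY);print(g[218:240,222:256])
```

```text
[ 0.5417 -0.1483  0.1208] [ 0.3756  3.1173 -0.0007] [ 0.0122  0.4836 -2.3333]
blue [243.6768 200.0404] [238 195  11  13  99] proj head centre z [242.8531 202.3758] top [242.1994 198.5429]
[[136 134 136 136 135 136 135 135 134 134 134 134 134 133 135 134 133 134
  131 126 121 121 126 130 133 137 141 146 159 178 190 194 194 189]
 [136 137 136 136 136 135 135 135 135 134 134 134 134 133 133 134 133 134
  133 129 123 121 124 129 134 137 141 145 156 177 191 195 189 179]
 [136 137 136 135 136 135 135 136 134 135 134 135 136 134 134 133 134 137
  141 144 135 124 125 129 133 136 140 144 154 176 192 195 186 168]
 [137 136 135 135 136 135 136 135 135 135 135 135 134 133 134 134 141 150
  162 168 154 132 125 128 132 136 140 144 156 177 194 197 187 166]
 [136 137 136 135 136 135 134 135 136 135 135 134 134 135 139 147 159 171
  183 185 166 141 128 127 133 136 141 148 165 185 198 199 190 177]
 [135 136 135 134 134 135 135 134 135 135 133 135 138 145 156 168 181 190
  192 190 177 155 139 131 132 137 147 160 179 193 198 197 193 187]
 [135 135 134 135 135 135 134 134 134 136 137 144 155 167 180 188 
[... 1490 characters left out ...]
 200 199 191 176 156 145 140 137 132 129 126 126 127 144 174 196 204
  206 206 203 201 197 191 182 168 160 152 149 150 152 153 154 154]
 [201 202 201 193 174 154 146 143 141 137 133 129 129 140 162 187 201 204
  203 201 199 194 183 171 160 153 150 149 150 152 154 153 154 152]
 [201 203 202 196 181 163 153 149 146 142 140 140 146 163 184 198 203 202
  199 195 188 178 166 154 150 149 150 152 152 153 153 153 153 151]
 [195 199 200 195 188 179 170 166 163 161 162 168 177 187 197 201 200 196
  188 179 168 157 151 149 149 151 152 153 153 153 153 150 150 149]
 [174 189 195 195 196 195 193 190 188 188 190 193 196 198 199 196 190 182
  169 158 150 148 149 149 150 153 153 152 154 152 151 149 148 147]]
```

```bash
cat >> h.py <<'E'
def mouths():
    im=cv2.imread("pics/b.png"); g=cv2.cvtColor(im,cv2.COLOR_BGR2GRAY)
    k=8; G=cv2.resize(g[195:245,215:290],None,fx=k,fy=k,interpolation=cv2.INTER_CUBIC); out=[]
    cs,_=cv2.findContours((G<168).astype(np.uint8),cv2.RETR_LIST,cv2.CHAIN_APPROX_NONE)
    for c in cs:
        if 5*k*k<cv2.contourArea(c)<90*k*k:
            (u,v),(a,b),t=cv2.fitEllipse(c); out.append((u/k+215-.44,v/k+195-.44,a/k,b/k,t))
    return sorted(out)
E
python3 - <<'E'
from h import *
np.set_printoptions(precision=4,suppress=True)
for m in mouths(): print(np.round(m,2),ray("scene",m[:2],.053))
P=[]
for i in range(12):
    im=eyes.read_camera("scene").astype(float); s=robot.read_state(); P.append(np.r_[s["tool_pos"],s["orientation"]*np.sign(s["orientation"][0]),s["force"]])
    if i==0:A=im
    else: A+=im
P=np.array(P);print(P.mean(0),P.std(0))
A/=12
np.save("A.npy",A)
m=P.mean(0)
# silhouettes: strongest left/right gradients per row; gray-ness by saturation
h=cv2.cvtColor(A.astype(np.uint8),cv2.COLOR_RGB2HSV)
for r in range(193,224,1): print(r,h[r,232:258,0].tolist(),h[r,232:258,1].tolist()) if r in(200,211,216,219) else 0
for z in(.0284,.0159,.0034,-.01,-.02,-.03,-.0516):
    q=.015 if z>0 else .012; c=eyes.calibration("scene"); o=-np.array(c["R"]).T@c["t"]; d=np.array([m[0],m[1]])-o[:2]; n=np.array([-d[1],d[0]])/np.linalg.norm(d)
    print(z,proj("scene",(m[0],m[1],m[2]+z)),*[proj("scene",(m[0]+e*q*n[0],m[1]+e*q*n[1],m[2]+z)) for e in(-1,1)])
E
```

```text
[231.71 234.73   6.88  10.91  75.66] [ 0.5505 -0.1938  0.053 ]
[245.34 227.32   5.84   9.18  76.48] [ 0.5413 -0.1528  0.053 ]
[258.51 220.22   4.82   7.4   78.69] [ 0.5324 -0.112   0.053 ]
[271.41 213.31   3.71   5.81  78.27] [ 0.5236 -0.0709  0.053 ]
[ 0.541  -0.1481  0.1198  0.3758  3.1188 -0.0001  0.0421  0.139  -2.6584] [0.0001 0.     0.0002 0.0001 0.0003 0.0001 0.5564 0.4109 0.3665]
200 [20, 19, 21, 20, 150, 115, 112, 111, 111, 110, 110, 110, 110, 111, 111, 111, 112, 116, 10, 20, 20, 20, 21, 22, 23, 22] [33, 34, 36, 32, 7, 89, 147, 160, 161, 161, 162, 162, 161, 162, 162, 160, 142, 76, 11, 34, 34, 34, 36, 51, 75, 93]
211 [71, 71, 71, 70, 67, 66, 68, 69, 67, 53, 26, 23, 23, 23, 23, 27, 37, 58, 69, 71, 72, 72, 73, 72, 69, 60] [79, 79, 75, 69, 57, 54, 61, 66, 49, 25, 17, 16, 18, 17, 17, 16, 16, 24, 45, 54, 59, 73, 82, 83, 73, 51]
216 [71, 72, 72, 71, 71, 72, 72, 71, 71, 67, 46, 26, 23, 27, 23, 27, 23, 25, 23, 20, 18, 18, 18, 18, 18, 18] [79, 81, 79, 79, 79, 81, 81, 80, 72, 44, 23, 17, 18, 18, 17, 17, 16, 21, 43, 73, 92, 97, 98, 99, 98, 99]
219 [71, 71, 71, 72, 72, 71, 72, 73, 71, 67, 54, 34, 23, 23, 23, 27, 26, 22, 18, 17, 17, 18, 17, 16, 16, 17] [79, 79, 79, 81, 81, 79, 83, 82, 75, 55, 32, 17, 18, 18, 17, 17, 14, 19, 43, 80, 96, 98, 100, 104, 105, 105]
0.0284 [242.245 198.705] [248.2211 197.7203] [236.2447 199.6937]
0.0159 [242.8978 202.5331] [248.834  201.5471] [236.9378 203.5231]
0.0034 [243.5423 206.312 ] [249.4391 205.3248] [237.6219 207.3031]
-0.01 [244.2239 210.3094] [248.9099 209.5184] [239.523  211.1029]
-0.02 [244.7266 213.257 ] [249.3881 212.4654] [240.0504 214.0512]
-0.03 [245.2242 216.1749] [249.8613 215.3827] [240.5725 216.9696]
-0.0516 [246.282  222.3779] [250.8675 221.5846] [241.6822 223.1737]
```

>>> {"api": "apply_moves", "payload": {"steps": [-0.05,-0.19,0,0,0,0,15,0,0,0.15,0,0,0,15,0,0,0.1,0,0,0,15,0,0,0,0,0,0,15,0,0,0,0,0,0,15,0,0,0,0,0,0,15]}}

```text
t: 8.53
tool_pos: [0.541, -0.1538, 0.112]
orientation: [-0.376, -3.119, -0.0]
force: [-0.0, 0.2, -2.1]
opening: 0.0297
gripper_force: 30.0
```

```bash
cat > m.py <<'E'
from h import *
np.set_printoptions(precision=4,suppress=True)
A=0;P=[]
for i in range(6):
    A=A+eyes.read_camera("scene").astype(float); s=robot.read_state(); P.append(np.r_[s["tool_pos"],s["force"]])
P=np.array(P);m=P[2:].mean(0);print(m,"t",s["t"],s["orientation"])
A=(A/6).astype(np.uint8); sat=cv2.cvtColor(A,cv2.COLOR_RGB2HSV)[:,:,1].astype(float)
c=eyes.calibration("scene"); o=-np.array(c["R"]).T@c["t"]
def sil(z,r): # projected circle extents
    t=np.linspace(0,2*np.pi,73); q=np.array([proj("scene",(m[0]+r*np.cos(a),m[1]+r*np.sin(a),m[2]+z)) for a in t]);return q.min(0),q.max(0)
print("pred top ellipse",sil(.0284,.015),"foot",sil(-.0516,.012),"head bottom",sil(.0034,.015))
u=int(round(proj("scene",(m[0],m[1],m[2]+.0284))[0]))
for k in(u-1,u,u+1,u+2): print("col",k,"rows 190..214 sat",sat[190:214,k].astype(int).tolist(), "R", A[190:214,k,0].tolist())
for r in(199,201,203,210,213,216): print("row",r,"cols 230..258",sat[r,230:258].astype(int).tolist())
x=sil(-.0516,.012)
im=cv2.resize(A[185:240,215:280,::-1],None,fx=9,fy=9,interpolation=cv2.INTER_CUBIC)
for z,q in((.0284,.015),(-.0516,.012)):
    t=np.linspace(0,2*np.pi,60); pts=np.array([(proj("scene",(m[0]+q*np.cos(a),m[1]+q*np.sin(a),m[2]+z))-[215,185]+.5)*9 for a in t]);cv2.polylines(im,[pts.astype(np.int32)],True,(255,0,255),1)
q=.0126;h=(.5413,-.1528);pts=np.array([(proj("scene",(h[0]+q*np.cos(a),h[1]+q*np.sin(a),.053))-[215,185]+.5)*9 for a in t]);cv2.polylines(im,[pts.astype(np.int32)],True,(0,255,255),1)
import sys;cv2.imwrite("pics/"+sys.argv[1],im)
E
python3 m.py f.png
```

```text
[ 0.5412 -0.1539  0.1123 -0.0184  0.0564 -2.8023] t 8.8333 [ 0.3757  3.1188 -0.0001]
pred top ellipse (array([234.4546, 197.9785]), array([246.4742, 205.6225])) foot (array([239.9546, 222.1853]), array([249.1791, 228.3945])) head bottom (array([235.8507, 205.5093]), array([247.7131, 213.1949]))
col 239 rows 190..214 sat [69, 67, 66, 69, 67, 68, 75, 82, 120, 153, 161, 160, 160, 159, 160, 149, 131, 124, 124, 123, 121, 100, 49, 21] R [115, 118, 118, 114, 117, 116, 107, 100, 93, 86, 83, 84, 84, 85, 82, 76, 72, 70, 70, 70, 71, 79, 96, 110]
col 240 rows 190..214 sat [77, 76, 75, 67, 56, 55, 68, 81, 133, 156, 161, 161, 161, 161, 160, 152, 136, 127, 125, 125, 125, 108, 61, 4] R [106, 108, 109, 118, 134, 134, 116, 101, 92, 85, 83, 83, 83, 84, 82, 76, 72, 71, 71, 71, 71, 77, 95, 114]
col 241 rows 190..214 sat [82, 83, 79, 69, 58, 58, 67, 81, 134, 157, 162, 161, 161, 161, 160, 153, 137, 128, 127, 128, 126, 114, 67, 8] R [103, 102, 104, 115, 132, 132, 118, 111, 99, 86, 82, 83, 84, 84, 82, 76, 72, 71, 71, 70, 71, 76, 96, 117]
col 242 rows 190..214 sat [81, 83, 81, 78, 71, 69, 66, 73, 125, 153, 16
[... 319 characters left out ...]
8]
row 201 cols 230..258 [34, 35, 36, 34, 2, 89, 142, 157, 160, 160, 161, 161, 161, 163, 163, 163, 151, 90, 7, 34, 34, 33, 29, 33, 44, 53, 58, 63]
row 203 cols 230..258 [33, 36, 34, 37, 13, 72, 139, 160, 161, 159, 161, 161, 161, 162, 162, 162, 150, 90, 6, 34, 36, 34, 30, 34, 47, 73, 84, 84]
row 210 cols 230..258 [41, 30, 32, 34, 36, 33, 12, 57, 106, 121, 125, 126, 129, 133, 130, 118, 96, 71, 36, 28, 28, 30, 40, 65, 80, 84, 84, 80]
row 213 cols 230..258 [76, 71, 59, 43, 35, 34, 35, 47, 46, 21, 4, 8, 4, 0, 10, 15, 16, 21, 47, 74, 77, 71, 64, 51, 52, 58, 74, 90]
row 216 cols 230..258 [78, 79, 79, 81, 81, 79, 81, 78, 65, 34, 21, 19, 16, 18, 15, 17, 16, 18, 31, 50, 63, 82, 93, 96, 98, 98, 99, 98]
```

View pics/f.png

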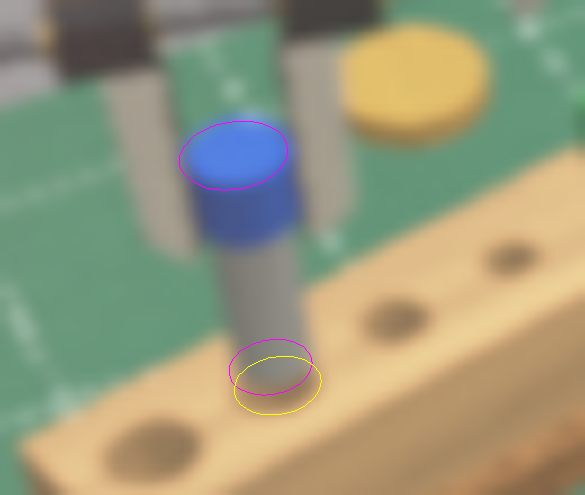

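The head outline is about 0.5 px (1.5 mm) right of the predicted ellipse, which I already corrected for. The foot (270,370) sits just above the hole mouth (278,385). Now I lower gently and feel.

>>> {"api": "apply_moves", "payload": {"steps": [0,0,0.1,0,0,0,15,0,0,0.1,0,0,0,15,0,0,0.05,0,0,0,15,0,0,0,0,0,0,15,0,0,0,0,0,0,15]}}

```text
t: 9.25
tool_pos: [0.541, -0.1539, 0.1045]
orientation: [-0.376, -3.119, -0.0]
force: [-0.7, -0.7, -2.2]
opening: 0.0299
gripper_force: 30.0
```

>>> {"api": "apply_moves", "payload": {"steps": [0,0,0.03,0,0,0,15,0,0,0,0,0,0,15,0,0,0,0,0,0,15]}}

```text
t: 9.5
tool_pos: [0.5413, -0.154, 0.104]
orientation: [0.376, 3.119, -0.0]
force: [-0.1, 0.1, 0.4]
opening: 0.0292
gripper_force: 30.0
```

>>> {"api": "apply_moves", "payload": {"steps": [0,0,0.03,0,0,0,15,0,0,0,0,0,0,15,0,0,0,0,0,0,15]}}

```text
t: 9.75
tool_pos: [0.5416, -0.1542, 0.1036]
orientation: [0.376, 3.118, -0.001]
force: [-1.6, -1.1, 4.9]
opening: 0.0289
gripper_force: 30.0
```

Run:
```python
from h import *
np.set_printoptions(precision=4,suppress=True)
P=[]
for i in range(6):
    eyes.read_camera("scene");s=robot.read_state();P.append(np.r_[s["tool_pos"],s["force"],s["wrist_torque"]])
print(np.mean(P,0),np.std(P,0))
```

```text
[ 0.5416 -0.1543  0.1036 -0.8149 -0.9351  5.4924 -0.2306  0.2579  0.0281] [0.     0.     0.     0.3652 0.438  0.4598 0.013  0.0226 0.0321]
```

>>> {"api": "apply_moves", "payload": {"steps": [-0.03,0,0,0,0,0,15,0,0,0,0,0,0,15,0,0,0,0,0,0,15]}}

```text
t: 10.3
tool_pos: [0.5422, -0.1544, 0.1034]
orientation: [0.376, 3.119, -0.001]
force: [-1.6, -1.2, 6.3]
opening: 0.0294
gripper_force: 30.0
```

>>> {"api": "apply_moves", "payload": {"steps": [-0.03,0,0,0,0,0,15,0,0,0,0,0,0,15,0,0,0,0,0,0,15]}}

```text
t: 10.55
tool_pos: [0.5427, -0.1545, 0.1033]
orientation: [-0.376, -3.119, 0.001]
force: [-3.6, -1.6, 6.5]
opening: 0.0293
gripper_force: 30.0
```

>>> {"api": "apply_moves", "payload": {"steps": [-0.03,0,0,0,0,0,15,0,0,0,0,0,0,15,0,0,0,0,0,0,15]}}

```text
t: 10.8
tool_pos: [0.5435, -0.1547, 0.1032]
orientation: [-0.376, -3.118, 0.0]
force: [-3.4, -0.7, 6.1]
opening: 0.0292
gripper_force: 30.0
```

>>> {"api": "apply_moves", "payload": {"steps": [-0.02,0.02,0,0,0,0,15,0,0,0,0,0,0,15,0,0,0,0,0,0,15]}}

```text
t: 11.05
tool_pos: [0.5442, -0.1545, 0.1032]
orientation: [-0.376, -3.118, 0.001]
force: [-3.6, -2.7, 6.0]
opening: 0.0297
gripper_force: 30.0
```

>>> {"api": "apply_moves", "payload": {"steps": [-0.03,0.01,0,0,0,0,15,0,0,0,0,0,0,15,0,0,0,0,0,0,15]}}

```text
t: 11.3
tool_pos: [0.545, -0.1543, 0.1026]
orientation: [-0.376, -3.118, 0.001]
force: [-1.1, -2.9, -2.9]
opening: 0.0292
gripper_force: 30.0
```

```bash
python3 m.py g.png;  python3 - <<'E'
from h import *
print(robot.read_state()["wrist_torque"])
E
```

```text
[ 0.545  -0.1542  0.1023 -0.8178 -2.8095 -2.0806] t 11.6 [-0.3757 -3.1182  0.0002]
pred top ellipse (array([235.4312, 201.8833]), array([247.4124, 209.5776])) foot (array([240.8762, 225.8732]), array([250.0724, 232.1176])) head bottom (array([236.8106, 209.3424]), array([248.6356, 217.0763]))
col 240 rows 190..214 sat [8, 20, 62, 67, 56, 55, 69, 78, 71, 64, 71, 82, 135, 157, 160, 161, 161, 162, 161, 149, 133, 124, 123, 125] R [122, 104, 100, 115, 134, 134, 115, 105, 112, 119, 112, 101, 91, 85, 84, 83, 84, 83, 81, 76, 70, 70, 70, 69]
col 241 rows 190..214 sat [9, 31, 69, 68, 58, 57, 67, 64, 61, 65, 75, 97, 145, 159, 161, 161, 162, 161, 161, 152, 136, 127, 125, 125] R [116, 100, 100, 115, 132, 131, 118, 119, 123, 118, 107, 98, 89, 84, 83, 83, 83, 84, 81, 76, 71, 70, 70, 70]
col 242 rows 190..214 sat [7, 37, 75, 77, 71, 70, 65, 50, 46, 60, 75, 103, 150, 161, 162, 162, 162, 162, 161, 153, 137, 127, 128, 128] R [113, 100, 99, 106, 113, 114, 119, 138, 142, 123, 107, 98, 88, 83, 82, 83, 83, 83, 81, 75, 71, 71, 70, 70]
col 243 rows 190..214 sat [9, 45, 76, 82, 82, 78, 68, 52, 49, 60, 67, 89,
[... 351 characters left out ...]
34, 60, 70, 74, 77, 82, 97, 103, 89, 68, 60, 67, 43, 28, 36, 33, 34, 34, 29, 37, 50, 57, 63]
row 203 cols 230..258 [33, 36, 34, 35, 33, 27, 58, 109, 139, 152, 157, 159, 161, 161, 159, 156, 148, 109, 25, 29, 35, 33, 34, 29, 34, 60, 81, 84]
row 210 cols 230..258 [39, 28, 33, 36, 34, 34, 18, 49, 108, 127, 133, 136, 137, 136, 135, 137, 140, 137, 103, 21, 27, 35, 34, 31, 30, 39, 70, 79]
row 213 cols 230..258 [60, 34, 27, 33, 36, 34, 29, 13, 78, 116, 125, 125, 128, 130, 134, 136, 135, 122, 95, 34, 24, 31, 30, 36, 45, 58, 75, 91]
row 216 cols 230..258 [78, 68, 49, 35, 31, 29, 30, 29, 35, 40, 31, 36, 45, 45, 36, 18, 4, 13, 30, 48, 65, 82, 94, 96, 98, 98, 99, 98]
[-0.79761747  0.21554737  0.03129082]
```

View pics/g.png

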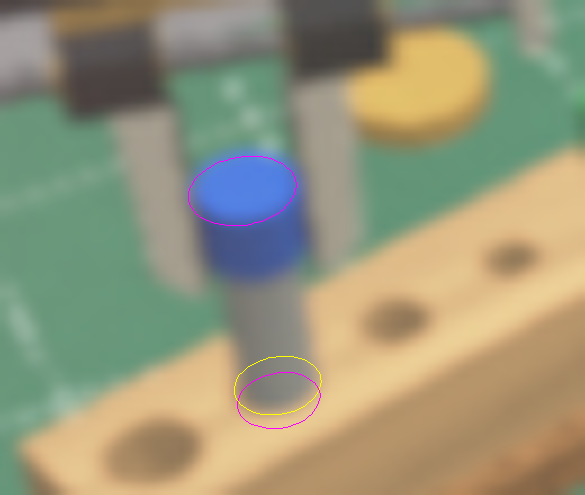

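The foot now sits over the hole in the picture, and the vertical force has dropped to the bare weight, so it has found the hole. I relieve the side force and lower.

>>> {"api": "apply_moves", "payload": {"steps": [0,-0.02,0.03,0,0,0,15,0,0,0.03,0,0,0,15,0,0,0,0,0,0,15,0,0,0,0,0,0,15]}}

```text
t: 11.93
tool_pos: [0.545, -0.1545, 0.1007]
orientation: [-0.376, -3.118, -0.0]
force: [-1.6, -3.1, -3.2]
opening: 0.0299
gripper_force: 30.0
```

>>> {"api": "apply_moves", "payload": {"steps": [0,0,0.03,0,0,0,15,0,0,0.03,0,0,0,15,0,0,0,0,0,0,15,0,0,0,0,0,0,15]}}

```text
t: 12.27
tool_pos: [0.5451, -0.1546, 0.0991]
orientation: [-0.376, -3.119, 0.0]
force: [-1.9, -3.9, -2.3]
opening: 0.0295
gripper_force: 30.0
```

>>> {"api": "apply_moves", "payload": {"steps": [0,-0.03,0,0,0,0,15,0,0,0.05,0,0,0,15,0,0,0.05,0,0,0,15,0,0,0.05,0,0,0,15,0,0,0.05,0,0,0,15,0,0,0,0,0,0,15,0,0,0,0,0,0,15]}}

```text
t: 12.85
tool_pos: [0.5449, -0.1553, 0.0929]
orientation: [-0.376, -3.119, -0.001]
force: [-0.3, 0.3, -3.1]
opening: 0.0295
gripper_force: 30.0
```

Run:
```python
from plant import *
s=robot.read_state();print(s["tool_pos"],s["force"],s["wrist_torque"])
```

```text
[ 0.54488889 -0.15526592  0.09290497] [-0.27393144  0.32840125 -3.06366604] [-0.08042445  0.15893952 -0.04540209]
```

>>> {"api": "apply_moves", "payload": {"steps": [0,0,0.1,0,0,0,15,0,0,0.1,0,0,0,15,0,0,0.1,0,0,0,15,0,0,0.1,0,0,0,15,0,0,0,0,0,0,15,0,0,0,0,0,0,15]}}

```text
t: 13.35
tool_pos: [0.5448, -0.1553, 0.0807]
orientation: [-0.376, -3.118, -0.0]
force: [-1.9, -0.9, -2.7]
opening: 0.0298
gripper_force: 30.0
```

>>> {"api": "apply_moves", "payload": {"steps": [0,0,0.1,0,0,0,15,0,0,0.1,0,0,0,15,0,0,0.1,0,0,0,15,0,0,0,0,0,0,15,0,0,0,0,0,0,15]}}

```text
t: 13.77
tool_pos: [0.5447, -0.1553, 0.0717]
orientation: [-0.376, -3.118, -0.0]
force: [-2.5, -0.0, -2.9]
opening: 0.0294
gripper_force: 30.0
```

>>> {"api": "apply_moves", "payload": {"steps": [0.02,0,0.1,0,0,0,15,0,0,0.08,0,0,0,15,0,0,0.05,0,0,0,15,0,0,0,0,0,0,15,0,0,0,0,0,0,15]}}

```text
t: 14.18
tool_pos: [0.5443, -0.1553, 0.0651]
orientation: [-0.376, -3.119, -0.0]
force: [-0.9, -0.7, -4.1]
opening: 0.0292
gripper_force: 30.0
```

>>> {"api": "apply_moves", "payload": {"steps": [0,0,0.03,0,0,0,15,0,0,0,0,0,0,15,0,0,0,0,0,0,15]}}

```text
t: 14.43
tool_pos: [0.5445, -0.1554, 0.0646]
orientation: [0.376, 3.119, -0.0]
force: [-2.6, -0.6, -1.7]
opening: 0.0296
gripper_force: 30.0
```

>>> {"api": "apply_moves", "payload": {"steps": [0,0,0.03,0,0,0,15,0,0,0,0,0,0,15,0,0,0,0,0,0,15]}}

```text
t: 14.68
tool_pos: [0.5448, -0.1555, 0.0641]
orientation: [0.376, 3.118, -0.0]
force: [-3.1, -0.6, 4.1]
opening: 0.03
gripper_force: 30.0
```

>>> {"api": "apply_moves", "payload": {"steps": [0,0,0.03,0,0,0,15,0,0,0,0,0,0,15,0,0,0,0,0,0,15]}}

```text
t: 14.93
tool_pos: [0.5451, -0.1557, 0.0638]
orientation: [0.376, 3.118, -0.001]
force: [-4.8, 0.3, 8.4]
opening: 0.0293
gripper_force: 30.0
```

At the bottom: 40 mm below first contact, with 11 N resting. I release and lift clear.

>>> {"api": "apply_moves", "payload": {"steps": [0,0,-0.04,0,0,0,15,0,0,0,0,0,0,40,0,0,0,0,0,0,60,0,0,0,0,0,0,60,0,0,0,0,0,0,60,0,0,0,0,0,0,60,0,0,0,0,0,0,60,0,0,0,0,0,0,60]}}

```text
t: 15.6
tool_pos: [0.5445, -0.1553, 0.0638]
orientation: [-0.376, -3.119, -0.0]
force: [0.0, -0.9, -0.3]
opening: 0.0556
gripper_force: 0.0
```

>>> {"api": "apply_moves", "payload": {"steps": [0,0,-0.2,0,0,0,60,0,0,-0.4,0,0,0,60,0,0,-0.7,0,0,0,60,0,0,-0.8,0,0,0,60,0,0,-0.8,0,0,0,60,0,0,-0.8,0,0,0,60,0,0,-0.4,0,0,0,60,0,0,0,0,0,0,60,0,0,0,0,0,0,60]}}

```text
t: 16.35
tool_pos: [0.5449, -0.1555, 0.1875]
orientation: [0.376, 3.117, -0.001]
force: [1.2, -0.1, -0.6]
opening: 0.0558
gripper_force: 0.0
```

Run:
```python
from h import *
save("scene","z.png",(200,130,220,140),3.5)
print(robot.read_state()["force"])
```

```text
[-0.71947501 -0.24873137 -0.20902504]
```

View pics/z.png

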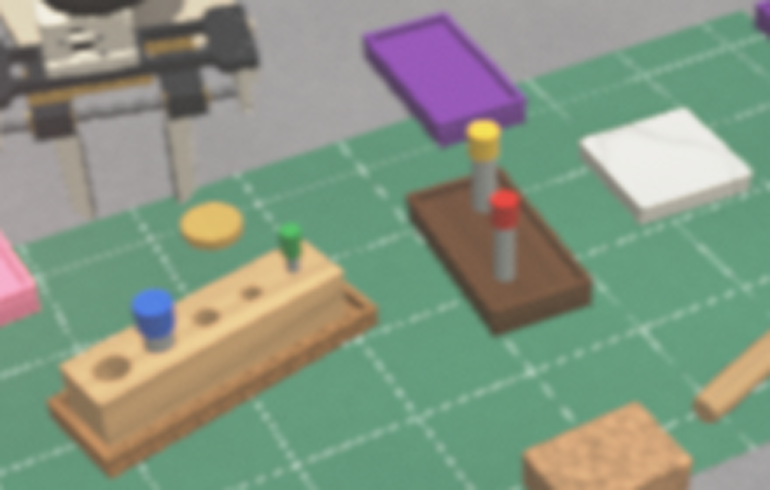

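The blue punch (155,315) stands upright and fully down in the fourth hole. The tray's punches are in place and the gripper is clear of everything.

```bash
python3 -c "
from plant import robot
print(robot.close_job())"
```

```text
the job is handed in; nothing more can be done
None
```

The blue 24 mm punch is back in the rack's 24 mm hole, upright, fully down and released; nothing else looked moved in the last picture, and the job is handed in (no verdict was returned).

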